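# Slide the crepe block home into its cubby on the cobbler's bench

## Task

Put the loose pale oblong crepe block away: slide it, lying flat and end first, under the roof of the low open-fronted wooden cubby on the bench, until it is fully home against the back. Leave the square black wax block and the thread spool where they are.

Things in the scene. Friction and masses are not known exactly. Their poses are not given: they have to be found in the camera images.
- crepe_mid (a point): Centre (half-way up) of the crepe block: pale, oblong, worn, 41 mm wide (its x axis), 74 mm long (its y axis), 30 mm high (z up), 0.03 to 0.06 kg. Starts flat on the bench, long side roughly pointing away from the robot; grasp across the width. Either end may go in first. To its left stand a press, a shoe and iron lasts (up to 0.29 m high) and, beyond x = 0.55, a lamp (0.36 m high).
- bay_back (a point): In the cubby: middle of the back board's inner face, 15 mm above the bench. x points from the mouth into the bay, y to the left, z up. The cubby is wooden, fixed, open towards the robot: 60 mm clear width, 55 mm deep from mouth to back, 40 mm clear height, 8 mm boards, roof 7 mm thick (top at 47 mm, 82 mm wide), the bench is its floor. A block that is home still sticks out 19 mm.
- wax_mid (a point): Centre of the black wax block, nearly square, 78 x 76 x 36 mm, lying on the bench left of and beyond the cubby's mouth. Bystander, to be left alone.
- spool_mid (a point): Centre of the standing thread spool with wooden ends, 42 mm in diameter, 48 mm high, on the bench right of and nearer the robot than the cubby. Bystander, to be left alone.
There are look-alikes about, which are no part of the job. What is shaped like the part that bears crepe_mid but red is not meant.

How it is judged:
By the outcome, as a careful person would: the job done as asked, in the order asked, and still so for the second after the job is handed in, with the robot touching nothing.
It also fails if it takes over 48 s, if anything falls off the work surface, if the arm or the gripper's body presses on something with over 40 N, if the wrist force passes 120 N, or if a joint passes its speed limit or range.

## Robot

A 6-joint arm with a two-finger parallel gripper is mounted at the origin on a cart in front of the work surface, level with it; the furniture and walls round the work are solid. World frame = base frame: x ahead of the robot, y to its left, z up, the work surface at z = 0. Lengths are in m, angles in rad, forces in N, time in s.
With the tool pointing down it reaches from about 0.275 to 0.75 m from the base axis. Payload 10.2 kg.
Tool frame: the origin (TCP) lies on the centre line of the jaws, within the pads' length; the fingertips stand 17 mm ahead of it and the grasp point (between the pads) lies 2 mm behind it; z points along the fingers, y is the line along which they close (so a half turn about z gives the same grasp; the last joint's range is limited). The gripper opens to 85 mm and grips with 20 to 120 N. Pads are 22 mm wide; open, the fingers measure 114 mm over their backs; the gripper's body (76 mm by 85 mm) begins 54 mm behind the grasp point. The pads swing forward as they close: fully open they stand 13 mm farther back than shut.
Start: joints at [-1.348, 0.313, 1.498, -0, 1.331, -0.223], TCP at [0.226, -0.474, 0.248] pointing down, gripper open.
Joint ranges: [-2.94, 2.94], [-0.97, 2.17], [0.19, 2.56], [-1.23, 4.37], [0.02, 3.11], [-2.88, 2.88]. Speed limits (rad/s): [2.39, 2.39, 3.01, 3.14, 3.14, 3.14].

## Interface

Orientations are given as [roll, pitch, yaw] about the fixed x, y, z axes, in that order (R = Rz(yaw) Ry(pitch) Rx(roll)).
In Python, from plant import bot gives the robot as it stands.
- The arm moves only by the shell command python3 -m creep 'ROWS' [FORCE]. ROWS is JSON, a list of rows, each a list of 3 entries, a list of its own where there are three numbers: the closure, from 0 (fully open) to 1 (shut), then the shift along the world's x, y, z scaled (see below), then the turn, a rotation vector about the world's x, y, z scaled (see below). A call has 1 to 10 rows; each row shifts and turns the commanded pose from where the row before left it; what a row does not reach is not made up. The controller multiplies each number of a shift by 0.1 m and each number of a turn by 0.12 rad. A row lasts 1/10 s, in which the tool goes at most 50 mm and 8.59 degrees, less where a joint would pass 70% of its speed; a pose out of reach is approached as far as the arm can. A call with a number of a shift or a turn outside -1 to 1 is refused whole. A call with a gripper value outside its range is refused whole. The fingers move at their own pace and stop on an object; FORCE is the grip in N (left out, the last holds). Time passes only in rows, so rows that do not move let the fingers close. It gives the time, the measured TCP pose, the force, the opening and the grip force at its end, in the units of the state.
- bot.state(): the state, without advancing time (a new reading comes with each control period).
- bot.camera(name): name is "scene" or "top"; returns a dict with "color" (480x640x3 uint8, red, green, blue), "camera_matrix" (3x3 intrinsics, pixels), "R" (3x3) and "t" (3): a world point X has camera coordinates R X + t. Camera axes: x right, y down, z forward; pixel columns grow to the right and rows downward; lengths in m; the calibration is good to about 2 mm. A picture is of the moment at which its call begins. There is no depth.
- bot.hand_in(): hands the job in; it is judged then, once.
The state is a dict: "clock": time; "q": joint angles; "dq": joint speeds; "tau": joint torques, N m; "ee_pos": TCP position; "tcp_rot": TCP orientation; "ft_force": force on the tool from outside, world axes, zero at the start; "torque": the same for the moment, N m; "finger_gap": opening from 0.0 (shut) to 1.0 (fully open); "finger_force": force on a finger pad.
Only numpy, scipy, OpenCV 4.12 (cv2) and the standard library are available. Lean on these libraries where they do the work, as an engineer would, in place of code of your own. Each camera call takes 0.05 s, during which the arm holds its last target. There are 200 camera calls.

## Working session

There is one attempt and no reset: what is moved stays moved. The work goes in short steps, Python scripts to look and compute and a shell command to move; the robot and the scene stay as the last step left them, time stands still between calls to the robot, and variables do not carry over. Pictures are saved under pics/ and viewed, at most 10 in all, crops included, and the job is handed in when it is done.

```bash
mkdir -p pics
cat > h.py <<'E'
import numpy as np, cv2
from plant import bot
def shot(n,f):
    c=bot.camera(n); cv2.imwrite('pics/'+f+'.png',c['color'][:,:,::-1]); np.savez('/tmp/'+f,**{k:np.array(c[k]) for k in('color','camera_matrix','R','t')}); return c
def load(f): return dict(np.load('/tmp/'+f+'.npz'))
def ray(c,uv,z):
    K,R,t=[np.array(c[k]) for k in('camera_matrix','R','t')]
    o=-R.T@t; d=R.T@np.linalg.inv(K)@np.array([uv[0],uv[1],1.]); return o+d*(z-o[2])/d[2]
def proj(c,X):
    K,R,t=[np.array(c[k]) for k in('camera_matrix','R','t')]
    p=K@(R@np.array(X)+t); return p[:2]/p[2]
E
python3 - <<'E'
from h import *
for n in('scene','top'):
    c=shot(n,n+'0'); print(n,-np.array(c['R']).T@c['t'],np.array(c['R']).round(2).tolist())
s=bot.state(); print(s)
E
```

```text
scene [ 0.03989648 -0.93388927  0.42744339] [[0.77, -0.64, 0.0], [-0.27, -0.32, -0.91], [0.58, 0.7, -0.42]]
top [ 0.42270031 -0.33743469  0.88486203] [[-0.01, -1.0, -0.0], [-0.99, 0.01, -0.17], [0.17, -0.0, -0.99]]
{'clock': 0.1, 'q': array([-1.34840428e+00,  3.13344560e-01,  1.49831495e+00, -1.09806210e-05,
        1.33094258e+00, -2.23374821e-01]), 'dq': array([ 8.10081956e-04, -2.28468555e-03, -5.09952444e-05, -2.53082845e-04,
       -1.03119917e-03, -1.95918682e-03]), 'tau': array([ 1.83105731e-03, -4.12903905e+01, -2.60139388e+01, -2.45200135e-04,
        3.05225323e-03, -1.82895423e-05]), 'ee_pos': array([ 0.22631085, -0.47351446,  0.24783498]), 'tcp_rot': array([-3.14060593e+00, -2.13213366e-04,  4.45769381e-01]), 'ft_force': array([0.35872467, 0.39111022, 0.00356702]), 'torque': array([ 0.05009107,  0.00189285, -0.00095334]), 'finger_force': 0.0, 'finger_gap': 1.0025573174338567}
```

View pics/top0.png

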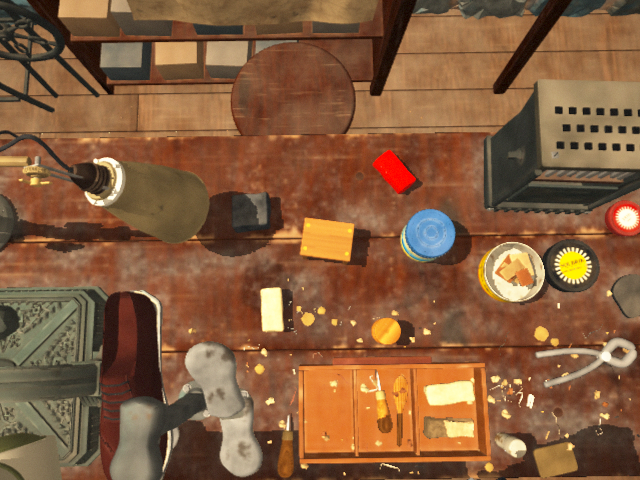

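View pics/scene0.png

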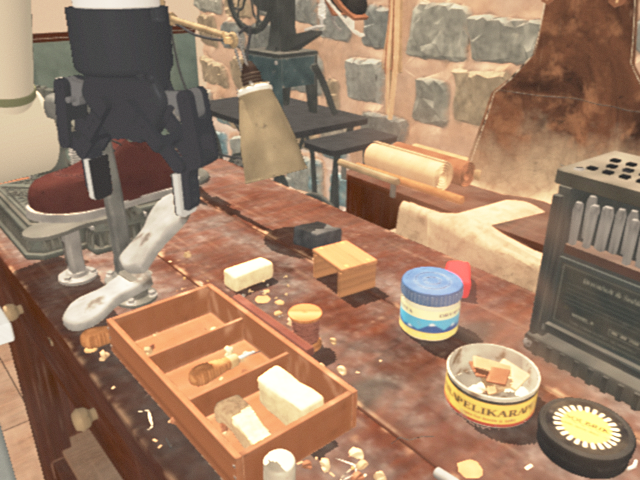

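The top view shows these things that could be taken for the crepe block:
- a loose pale block at top (271,310), scene (248,273)
- a red one at top (394,172)
- pale pieces inside the tray at top (450,392) and (450,428)
- a tan block at top (556,460)

I choose the loose one at (271,310). The cubby roof is at top (328,240), the wax at (250,212) and the spool at (386,331).

Run:
```python
from h import *
c=load('top0'); im=c['color']; hsv=cv2.cvtColor(im,cv2.COLOR_RGB2HSV)
def seg(mask,box,z,name):
    m=np.zeros_like(mask); x0,y0,x1,y1=box; m[y0:y1,x0:x1]=mask[y0:y1,x0:x1]
    k=max(cv2.findContours(m,cv2.RETR_EXTERNAL,cv2.CHAIN_APPROX_NONE)[0],key=cv2.contourArea)
    P=np.array([ray(c,p,z)[:2] for p in k[:,0].astype(float)])
    r=cv2.minAreaRect((P*1000).astype(np.float32)); print(name,r, cv2.boundingRect(k)); print(cv2.boxPoints(r).round(1).tolist())
pale=((hsv[...,1]<120)&(hsv[...,2]>150)).astype(np.uint8)
seg(pale,(250,275,298,345),.030,'crepe')
tan=((hsv[...,0]<25)&(hsv[...,1]>80)&(hsv[...,2]>165)).astype(np.uint8)
seg(tan,(290,205,365,270),.047,'roof')
seg(tan,(365,310,405,350),.048,'spool')
dark=((hsv[...,2]<90)&(hsv[...,1]<110)).astype(np.uint8)
seg(dark,(225,190,275,236),.036,'wax')
a=cv2.resize(im[180:350,220:410],None,fx=3,fy=3,interpolation=2)
s=cv2.resize(load('scene0')['color'][215:365,210:400],None,fx=3,fy=3,interpolation=2)[:, :]
cv2.imwrite('pics/crop1.png',np.vstack([a])[:,:,::-1])
```

```text
crepe ((459.6078796386719, -267.02801513671875), (68.52861785888672, 32.150238037109375), 2.550560235977173) (261, 288, 22, 43)
[[424.70001220703125, -252.5], [426.1000061035156, -284.6000061035156], [494.6000061035156, -281.6000061035156], [493.1000061035156, -249.39999389648438]]
roof ((571.6201782226562, -347.708984375), (102.66098022460938, 63.35087585449219), 81.46145629882812) (290, 217, 65, 45)
[[532.7000122070312, -393.79998779296875], [595.2999877929688, -403.20001220703125], [610.5999755859375, -301.70001220703125], [547.9000244140625, -292.20001220703125]]
spool ((420.5849304199219, -447.2832946777344), (45.62592697143555, 46.26219940185547), 89.16704559326172) (371, 317, 30, 31)
[[397.1000061035156, -469.79998779296875], [443.3999938964844, -470.3999938964844], [444.0, -424.79998779296875], [397.79998779296875, -424.1000061035156]]
wax ((618.2738037109375, -234.14120483398438), (64.31365966796875, 64.22187805175781), 2.6244070529937744) (231, 193, 40, 40)
[[584.7000122070312, -203.5], [587.5999755859375, -267.70001220703125], [651.9000244140625, -264.70001220703125], [648.9000244140625, -200.60000610351562]]
```

View pics/crop1.png

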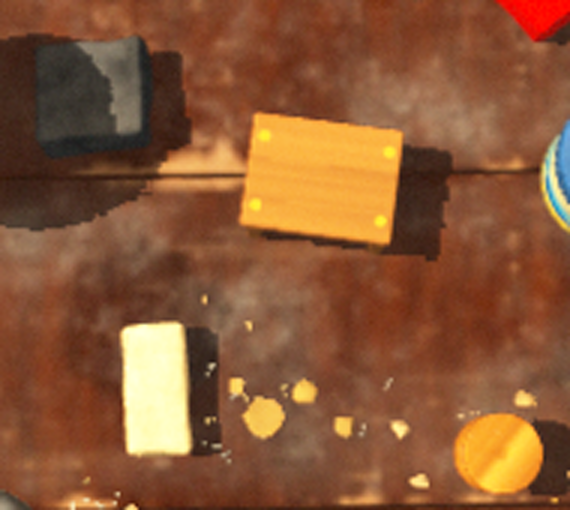

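The crop confirms the choice: the loose pale oblong block is at crop (156,388). The roof corners are near crop (255,113), (403,130), (388,243) and (240,225). My roof mask picked up stray bench, so I'll re-measure it from clean edges.

Run:
```python
from h import *
c=load('top0'); im=c['color']; hsv=cv2.cvtColor(im,cv2.COLOR_RGB2HSV)
m=((hsv[...,0]<25)&(hsv[...,1]>100)&(hsv[...,2]>165)).astype(np.uint8); w=np.zeros_like(m); w[210:268,296:360]=m[210:268,296:360]
w=cv2.morphologyEx(w,cv2.MORPH_OPEN,np.ones((9,9),np.uint8))
k=max(cv2.findContours(w,0,1)[0],key=cv2.contourArea)
print(cv2.boxPoints(cv2.minAreaRect(k)).tolist())
P=np.array([ray(c,p,.047)[:2] for p in k[:,0].astype(float)]); r=cv2.minAreaRect((P*1000).astype(np.float32)); print(r,cv2.boxPoints(r).round(1).tolist())
for p in [(255,113),(403,130),(388,243),(240,225)]: print(ray(c,(p[0]/3+220-.33,p[1]/3+180-.33),.047).round(4))
# scene view of same corners
s=load('scene0'); B=cv2.boxPoints(r)/1000
print([proj(s,[*b,.047]).round(0).tolist() for b in B])
print('crepe scene',proj(s,[.4596,-.267,.03]))
cr=s['color'][220:320,210:390]; o=cv2.resize(cr,None,fx=4,fy=4,interpolation=2)
for b in B: u=((proj(s,[*b,.047])-[210,220])*4).astype(int).tolist(); cv2.circle(o,u,4,(0,0,255),-1)
for b in [[.4247,-.2525],[.4261,-.2846],[.4946,-.2816],[.4931,-.2494]]: u=((proj(s,[*b,.03])-[210,220])*4).astype(int).tolist(); cv2.circle(o,u,4,(0,0,255),-1)
cv2.imwrite('pics/crop2.png',o[:,:,::-1])
```

```text
[[299.15386962890625, 254.76925659179688], [303.90771484375, 216.73849487304688], [354.12310791015625, 223.01541137695312], [349.3692626953125, 261.0461730957031]]
((570.1578369140625, -357.86541748046875), (81.78572845458984, 62.83915710449219), 81.86273193359375) [[533.2999877929688, -393.8999938964844], [595.5, -402.79998779296875], [607.0, -321.79998779296875], [544.7999877929688, -312.8999938964844]]
[ 0.6061 -0.3228  0.047 ]
[ 0.5955 -0.4028  0.047 ]
[ 0.534  -0.3931  0.047 ]
[ 0.5448 -0.3141  0.047 ]
[[341.0, 269.0], [377.0, 259.0], [346.0, 239.0], [311.0, 248.0]]
crepe scene [247.79409287 263.77151931]
```

View pics/crop2.png

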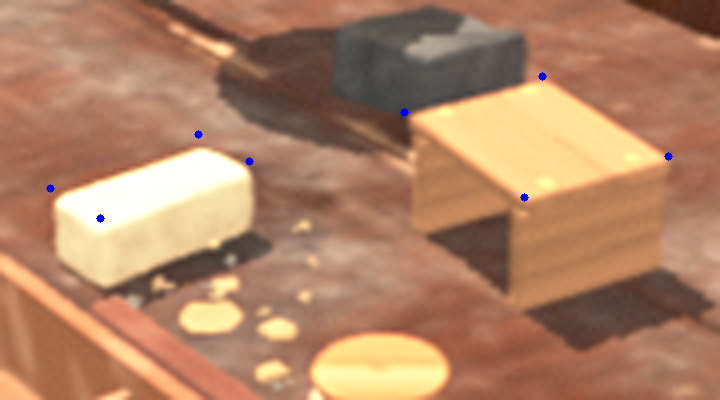

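The roof measures 81.8 x 62.8 mm against 82 x 63 given, so it checks out. The block shows slightly small and worn, about 70 x 34 mm, but it is the only loose pale oblong with its long side pointing away. Next I check clearance to the lasts by triangulating across both views.

Run:
```python
from h import *
s=load('scene0');c=load('top0')
def P(c): return c['camera_matrix']@np.hstack([c['R'],c['t'].reshape(3,1)])
def tri(a,b):
    X=cv2.triangulatePoints(P(s),P(c),np.array(a,float).reshape(2,1),np.array(b,float).reshape(2,1)).ravel();X=X[:3]/X[3];print(X.round(3),proj(s,X).round(0),proj(c,X).round(0))
tri((182,203),(205,345)); tri((70,318),(240,475))
tri((122,297),(225,415)) 
for uv in [(188,360),(225,348),(262,460),(240,400),(240,440)]: print(uv,[ray(c,uv,z).round(3)[:2].tolist() for z in(.1,.2,.29)])
```

```text
[ 0.406 -0.179  0.114] [182. 203.] [205. 345.]
[ 0.207 -0.218  0.013] [ 68. 318.] [241. 473.]
[ 0.292 -0.19  -0.   ] [122. 297.] [225. 415.]
(188, 360) [[0.385, -0.151], [0.389, -0.175], [0.394, -0.197]]
(225, 348) [[0.401, -0.205], [0.404, -0.222], [0.406, -0.237]]
(262, 460) [[0.245, -0.26], [0.268, -0.269], [0.288, -0.278]]
(240, 400) [[0.327, -0.228], [0.34, -0.242], [0.35, -0.254]]
(240, 440) [[0.273, -0.228], [0.292, -0.242], [0.309, -0.255]]
```

```bash
python3 -m creep '[[0.2,[0.46,0,0],[0,0,-0.67]],[0.2,[0.46,0,0],[0,0,-0.67]],[0.2,[0.46,0,0],[0,0,-0.67]],[0.2,[0.46,0,0],[0,0,-0.67]],[0.2,[0.46,0,0],[0,0,-0.66]],[0.2,[0,0.41,0],[0,0,0]],[0.2,[0,0.41,0],[0,0,0]],[0.2,[0,0.41,0],[0,0,0]],[0.2,[0,0.42,0],[0,0,0]],[0.2,[0,0.42,0],[0,0,0]]]' 30; python3 -m creep '[[0.2,[0,0,0],[0,0,0]],[0.2,[0,0,0],[0,0,0]]]'
```

```text
clock: 1.1
ee_pos: [0.456, -0.2649, 0.2479]
tcp_rot: [-3.141, 0.0, 0.045]
ft_force: [0.9, 0.0, 0.7]
finger_gap: 0.799
finger_force: 0.0
clock: 1.3
ee_pos: [0.4565, -0.2663, 0.2484]
tcp_rot: [3.141, 0.0, 0.046]
ft_force: [-1.3, -0.3, 0.2]
finger_gap: 0.801
finger_force: 0.0
```

```bash
python3 -m creep '[[0.2,[0,0,-0.3],[0,0,0]],[0.2,[0,0,-0.4],[0,0,0]],[0.2,[0,0,-0.4],[0,0,0]],[0.2,[0,0,-0.3],[0,0,0]],[0.2,[0,0,0],[0,0,0]],[0.2,[0,0,0],[0,0,0]]]'
python3 - <<'E'
from h import *
a=shot('scene','s1')['color']; b=shot('top','t1')['color']
o=np.hstack([cv2.resize(a[100:350,100:360],(390,375)),cv2.resize(b[200:450,140:400],(390,375))]); cv2.imwrite('pics/v1.png',o[:,:,::-1])
E
```

```text
clock: 1.9
ee_pos: [0.4566, -0.2677, 0.1089]
tcp_rot: [3.141, -0.0, 0.044]
ft_force: [0.6, -0.2, 0.5]
finger_gap: 0.801
finger_force: 0.0
```

View pics/v1.png

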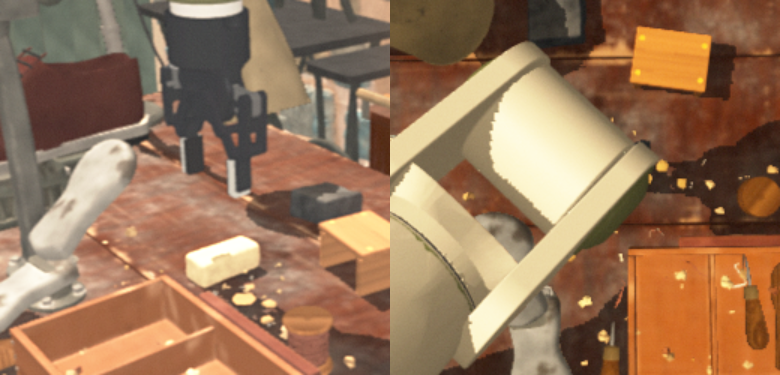

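The gripper hangs over the block with no contact, and the last stands clear to its left. The block is at crop (222,260). I check the alignment numerically before going down.

Run:
```python
from h import *
s=load('s1'); print(proj(s,[.4566,-.2677,.092]), 'tips seen ~ (243,222)'); print(ray(s,(248.3,267),.028),ray(s,(248.3,267),.025))
h=cv2.cvtColor(s['color'],cv2.COLOR_RGB2HSV); m=((h[...,1]<130)&(h[...,2]>140)).astype(np.uint8); w=np.zeros_like(m); w[248:300,215:285]=m[248:300,215:285]
k=max(cv2.findContours(w,0,1)[0],key=cv2.contourArea); print(cv2.boundingRect(k))
```

```text
[244.28645888 226.40619649] tips seen ~ (243,222)
[ 0.45640157 -0.27300556  0.028     ] [ 0.45952971 -0.26804202  0.025     ]
(215, 248, 70, 52)
```

```bash
python3 -m creep '[[0.2,[0,0,-0.3],[0,0,0]],[0.2,[0,0,-0.3],[0,0,0]],[0.2,[0,0,-0.2],[0,0,0]],[0.2,[0,0,-0.08],[0,0,0]],[0.2,[0,0,0],[0,0,0]],[0.2,[0,0,0],[0,0,0]]]'; python3 -m creep '[[0.9,[0,0,0],[0,0,0]],[0.9,[0,0,0],[0,0,0]],[0.9,[0,0,0],[0,0,0]],[0.9,[0,0,0],[0,0,0]],[0.9,[0,0,0],[0,0,0]],[0.9,[0,0,0],[0,0,0]],[0.9,[0,0,0],[0,0,0]],[0.9,[0,0,0],[0,0,0]]]' 30
```

```text
clock: 2.6
ee_pos: [0.4571, -0.2674, 0.0218]
tcp_rot: [3.14, -0.002, 0.045]
ft_force: [0.1, -0.1, 1.1]
finger_gap: 0.801
finger_force: 0.0
clock: 3.4
ee_pos: [0.4567, -0.267, 0.0214]
tcp_rot: [3.141, -0.001, 0.045]
ft_force: [-1.9, 0.7, 6.9]
finger_gap: 0.402
finger_force: 29.5
```

The block is gripped; a gap of 0.40 matches the measured width of about 34 mm. Next I lift it, turn it and line it up ahead of the mouth.

```bash
python3 -m creep '[[0.9,[0,0,0.15],[0,0,0]],[0.9,[0,0,0.15],[0,0,0]],[0.9,[0.06,-0.16,0],[0,0,-0.31]],[0.9,[0.06,-0.16,0],[0,0,-0.31]],[0.9,[0.06,-0.16,0],[0,0,-0.31]],[0.9,[0.06,-0.16,0],[0,0,-0.31]],[0.9,[0.05,-0.15,0],[0,0,-0.32]],[0.9,[0,0,0],[0,0,0]],[0.9,[0,0,-0.15],[0,0,0]],[0.9,[0,0,-0.11],[0,0,0]]]'; python3 -m creep '[[0.9,[0,0,0],[0,0,0]],[0.9,[0,0,0],[0,0,0]]]'
python3 - <<'E'
from h import *
a=shot('scene','s2')['color']; b=shot('top','t2')['color']
o=np.hstack([cv2.resize(a[180:330,210:390],(450,375)),cv2.resize(b[180:340,230:380],(350,375))]); cv2.imwrite('pics/v2.png',o[:,:,::-1])
E
```

```text
clock: 4.4
ee_pos: [0.4848, -0.3445, 0.0228]
tcp_rot: [-3.14, 0.001, -0.141]
ft_force: [-0.2, 1.1, -1.4]
finger_gap: 0.406
finger_force: 30.4
clock: 4.6
ee_pos: [0.4852, -0.3451, 0.0238]
tcp_rot: [-3.141, 0.001, -0.141]
ft_force: [-0.1, -0.8, -1.0]
finger_gap: 0.405
finger_force: 30.3
```

View pics/v2.png

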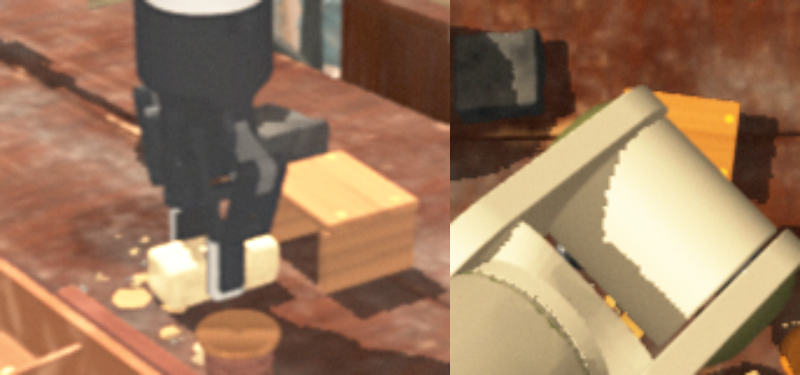

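The block is held level in front of the mouth, at crop (215,270), in line with the bay. The spool and wax are untouched. I slide it in.

```bash
python3 -m creep '[[0.9,[0.07,-0.01,0],[0,0,0]],[0.9,[0.07,-0.01,0],[0,0,0]],[0.9,[0.07,-0.01,0],[0,0,0]],[0.9,[0.07,-0.01,0],[0,0,0]],[0.9,[0.07,-0.01,0],[0,0,0]],[0.9,[0,0,0],[0,0,0]],[0.9,[0,0,0],[0,0,0]]]'
python3 - <<'E'
from h import *
a=shot('scene','s3')['color']
o=cv2.resize(a[180:330,210:390],(720,600),interpolation=2); cv2.imwrite('pics/v3.png',o[:,:,::-1])
E
```

```text
clock: 5.4
ee_pos: [0.5204, -0.3506, 0.0241]
tcp_rot: [-3.141, 0.0, -0.142]
ft_force: [-0.0, 0.2, 0.3]
finger_gap: 0.404
finger_force: 30.3
```

View pics/v3.png

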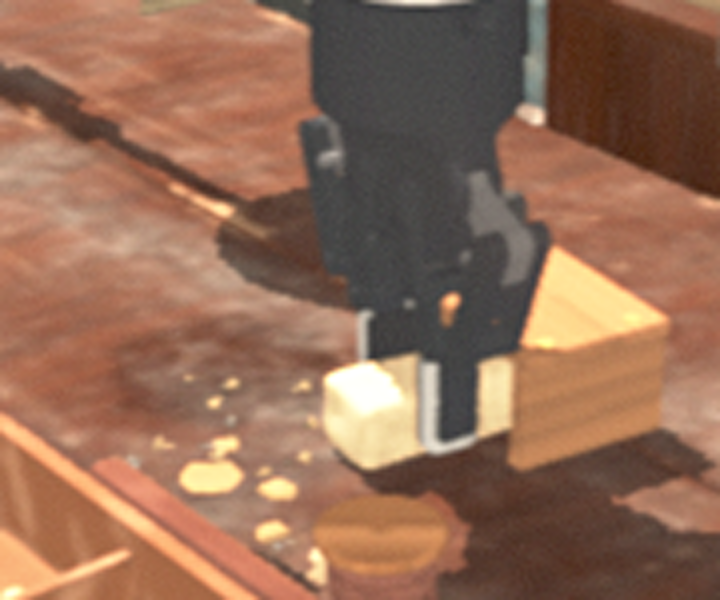

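The block's front end is under the roof and its near end shows at crop (365,410), standing straight. I lower it onto the bench, release, back straight out with the fingers apart, then shut them to push.

```bash
python3 -m creep '[[0.9,[0,0,-0.02],[0,0,0]],[0.9,[0,0,0],[0,0,0]],[0.4,[0,0,0],[0,0,0]],[0.3,[0,0,0],[0,0,0]],[0.3,[0,0,0.02],[0,0,0]],[0.3,[-0.1,0.014,0],[0,0,0]],[0.3,[-0.2,0.028,0],[0,0,0]],[0.3,[-0.2,0.028,0],[0,0,0]],[0.3,[-0.1,0.015,0],[0,0,0]],[0.3,[0,0,0],[0,0,0]]]'; python3 -m creep '[[1,[0,0,0],[0,0,0]],[1,[0,0,0],[0,0,0]],[1,[0,0,0],[0,0,0]],[1,[0,0,0],[0,0,0]],[1,[0,0,0],[0,0,0]],[1,[0,0,0],[0,0,0]],[1,[0,0,0],[0,0,0]]]' 20;  python3 - <<'E'
from h import *
a=shot('scene','s4')['color']
o=cv2.resize(a[180:330,210:390],(720,600),interpolation=2); cv2.imwrite('pics/v4.png',o[:,:,::-1])
E
```

```text
clock: 6.45
ee_pos: [0.4598, -0.3423, 0.0246]
tcp_rot: [-3.141, 0.0, -0.143]
ft_force: [-0.2, 0.4, 0.5]
finger_gap: 0.7
finger_force: 0.0
clock: 7.15
ee_pos: [0.4604, -0.3422, 0.0243]
tcp_rot: [-3.142, 0.0, -0.142]
ft_force: [-0.2, 0.9, -0.1]
finger_gap: -0.001
finger_force: 0.0
```

View pics/v4.png

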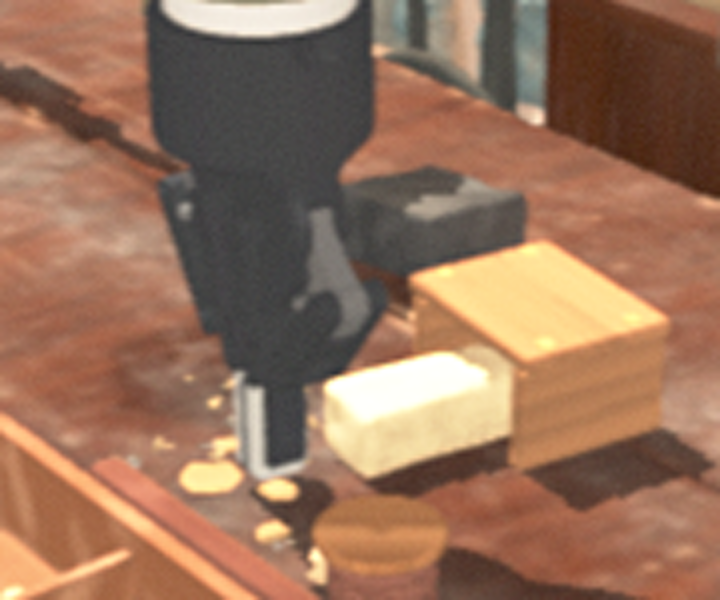

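The block lies straight, about 17 mm into the bay, with the shut fingers behind its end at crop (275,425). I push along the bay axis.

```bash
python3 -m creep '[[1,[0.07,-0.01,0],[0,0,0]],[1,[0.07,-0.01,0],[0,0,0]],[1,[0.07,-0.01,0],[0,0,0]],[1,[0.07,-0.01,0],[0,0,0]],[1,[0.07,-0.01,0],[0,0,0]],[1,[0.05,-0.007,0],[0,0,0]],[1,[0.03,-0.004,0],[0,0,0]],[1,[0,0,0],[0,0,0]]]';python3 -m creep '[[1,[0.02,-0.003,0],[0,0,0]],[1,[0.02,-0.003,0],[0,0,0]],[1,[0,0,0],[0,0,0]]]'
```

```text
clock: 8.0
ee_pos: [0.5036, -0.3483, 0.0242]
tcp_rot: [-3.142, -0.0, -0.142]
ft_force: [0.6, -0.8, -0.7]
finger_gap: 0.004
finger_force: 0.0
clock: 8.3
ee_pos: [0.5075, -0.349, 0.0243]
tcp_rot: [3.142, -0.0, -0.142]
ft_force: [0.9, 0.8, -0.3]
finger_gap: 0.0
finger_force: 0.0
```

```bash
python3 -m creep '[[1,[0.02,-0.003,0],[0,0,0]],[1,[0,0,0],[0,0,0]],[1,[0,0,0],[0,0,0]]]'
python3 - <<'E'
from h import *
a=shot('scene','s5')['color']
o=cv2.resize(a[180:330,210:390],(720,600),interpolation=2); cv2.imwrite('pics/v5.png',o[:,:,::-1])
E
```

```text
clock: 8.6
ee_pos: [0.5094, -0.3492, 0.0243]
tcp_rot: [3.142, -0.0, -0.142]
ft_force: [-0.1, 0.1, -0.0]
finger_gap: -0.001
finger_force: 0.0
```

View pics/v5.png

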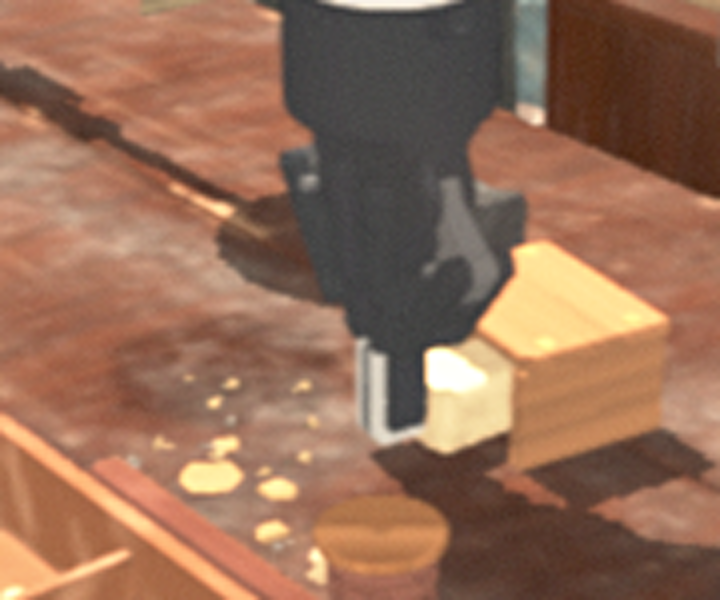

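The block is moving in straight and its near end is still well out, at crop (430,400). There is no resistance yet, so I keep creeping forward.

```bash
for i in 1; do python3 -m creep '[[1,[0.02,-0.003,0],[0,0,0]],[1,[0.02,-0.003,0],[0,0,0]],[1,[0,0,0],[0,0,0]]]'; done
```

```text
clock: 8.95
ee_pos: [0.5136, -0.3498, 0.0243]
tcp_rot: [3.141, -0.0, -0.142]
ft_force: [0.2, -0.7, 0.9]
finger_gap: -0.0
finger_force: 0.0
```

```bash
python3 -m creep '[[1,[0.02,-0.003,0],[0,0,0]],[1,[0,0,0],[0,0,0]]]'
```

```text
clock: 9.15
ee_pos: [0.5143, -0.3498, 0.0243]
tcp_rot: [-3.141, 0.003, -0.142]
ft_force: [-7.4, 2.1, 5.1]
finger_gap: -0.003
finger_force: 4.1
```

```bash
python3 -m creep '[[1,[0.02,-0.003,0],[0,0,0]],[1,[0,0,0],[0,0,0]]]'
```

```text
clock: 9.35
ee_pos: [0.5144, -0.3499, 0.0243]
tcp_rot: [-3.139, 0.008, -0.142]
ft_force: [-19.2, 3.8, 12.6]
finger_gap: -0.0
finger_force: 10.1
```

Firm contact at x = 0.514. I back off to see whether the block is really home or something else touched.

```bash
python3 -m creep '[[1,[-0.04,0.006,0],[0,0,0]],[1,[-0.2,0.028,0],[0,0,0]],[1,[-0.3,0.042,0],[0,0,0]],[1,[0,0,0.3],[0,0,0]],[1,[0,0,0.4],[0,0,0]],[1,[0,0,0.4],[0,0,0]],[1,[0,-0.4,0.3],[0,0,0]],[1,[0,-0.4,0],[0,0,0]],[1,[-0.3,-0.4,0],[0,0,0]],[1,[-0.4,-0.4,0],[0,0,0]]]'; python3 -m creep '[[1,[-0.4,-0.2,0],[0,0,0]],[1,[-0.4,-0.2,0],[0,0,0]],[1,[-0.3,0,0],[0,0,0]],[1,[0,0,0],[0,0,0]],[1,[0,0,0],[0,0,0]]]'
python3 - <<'E'
from h import *
a=shot('scene','s6')['color']; b=shot('top','t6')['color']
o=np.hstack([cv2.resize(a[220:310,270:390],(400,300),interpolation=2),cv2.resize(b[200:290,280:400],(400,300),interpolation=2)]); cv2.imwrite('pics/v6.png',o[:,:,::-1])
E
```

```text
clock: 10.35
ee_pos: [0.3976, -0.4996, 0.1641]
tcp_rot: [3.141, -0.001, -0.141]
ft_force: [0.4, -1.0, -0.2]
finger_gap: 0.002
finger_force: 0.0
clock: 10.85
ee_pos: [0.288, -0.5383, 0.1645]
tcp_rot: [3.141, -0.001, -0.143]
ft_force: [-0.4, 0.5, 0.2]
finger_gap: 0.0
finger_force: 0.0
```

View pics/v6.png

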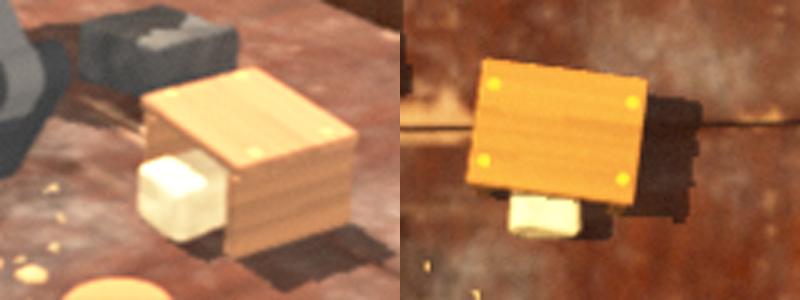

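The block sits straight in the bay. Its rear end is at top-crop (545,237), with its upper edge near y = 224. I measure how far it sticks out.

Run:
```python
from h import *
c=load('t6'); s=load('s6'); f=np.array([.53905,-.3534]); d=np.array([.9899,-.1416])
g=cv2.cvtColor(c['color'],cv2.COLOR_RGB2HSV)[...,2]
print(g[256:276,322], g[256:276,318])
for v in (266.5,267.5,270,271): print(v,[(z,round(1000*float((f-ray(c,(322,v),z)[:2])@d),1)) for z in(.005,.015,.025,.03)])
# scene: rear face bottom-near corner seen at crop (180,240), vertical edge top (182,182)
for uv,z in (((180,240),.003),((220,225),.003),((140,212),.003)): X=ray(s,(270+uv[0]*.3,220+uv[1]*.3),z); print(X.round(4), 1000*(f-X[:2])@d, 'lateral',1000*(X[:2]-f)@np.array([.1416,.9899]))
```

```text
[251 234 193 255 255 255 255 255 255 255 255 255 247 219 205 163 140 141
 138 143] [247 190 193 255 255 255 255 255 255 255 255 254 214 205 213 175 155 152
 147 148]
266.5 [(0.005, 9.1), (0.015, 10.3), (0.025, 11.5), (0.03, 12.2)]
267.5 [(0.005, 10.8), (0.015, 12.0), (0.025, 13.2), (0.03, 13.8)]
270 [(0.005, 14.9), (0.015, 16.1), (0.025, 17.3), (0.03, 17.9)]
271 [(0.005, 16.6), (0.015, 17.8), (0.025, 18.9), (0.03, 19.5)]
[ 0.5234 -0.3685  0.003 ] 13.313570234972016 lateral -17.19078738715035
[ 0.5458 -0.3696  0.003 ] -8.986030757974005 lateral -15.1069627098788
[ 0.5259 -0.3378  0.003 ] 15.190666890001841 lateral 13.592881826015024
```

The block sticks out about 16 mm. It looks about 70 mm long, so at home I would expect roughly 15 to 17 mm. The push also stopped dead at 19 N, which fits contact with the back board.

```bash
python3 -c "
from plant import bot
print(bot.hand_in())"
```

```text
the job is handed in; nothing more can be done
None
```

The crepe block lies flat, end first, against the back of the cubby, with the wax block and spool left alone and the arm clear; the job is handed in at about 11 s, result not shown.

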